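Fit the core sleeve and hold the labeller's recessed calibration button

TASK

Set up the tube labeller for the new label rolls: of the two core sleeves on the table, slide the one that fits over the labeller's upright spindle all the way down onto the deck and let go of it; the other one ends up standing on the table. After that, take the stylus out of its block, reach it through the small round hole in the labeller's deck and press the button at the bottom, and finish like that: the stylus still in the gripper and the button held down. Do not press the button before the sleeve is on, and do not disturb the tube rack, flask, label roll and pen jar.

Things in the scene. Friction and masses are not known exactly. Their poses are not given: they have to be found in the camera images.
- labeller: Benchtop tube labeller, fixed to the table, a low box 170 (its x) x 240 (its y) x 70 mm high with a flat white deck on top; grey below, display and label exit on its -x side. Origin: centre of its underside, on the table; z up. It may be turned up to 20 degrees about the vertical. On the deck, at its own (0, +62) mm, stands the steel spindle; at (-10, -68) mm is the button hole.
- spindle_foot (a point): Foot of the spindle, on its axis at deck level (70 mm above the table). The spindle is a fixed upright steel pin 22 mm in diameter rising 55 mm above the deck; its top 12 mm taper to 10 mm in diameter. A seated sleeve's origin coincides with this point.
- aperture (a point): Centre of the button hole at deck level (70 mm above the table); axes as the labeller's, z up. The hole is round, vertical, 15 mm in diameter (1 mm chamfer round its mouth); the button's top lies 17 mm below the deck when released. Fingers are too wide to enter.
- button_top (a point): Centre of the round grey button's top face (12 mm in diameter), concentric with the hole; it moves down with the button.
- cal_button (a joint): Travel of the recessed spring button in m: 0 released, 0.005 fully down. It starts to move at about 2 N, needs 5 N at 3 mm and 7 N when fully down, and springs back when let go. It counts as held down beyond 0.003.
- sleeve_wide: Core sleeve that fits the spindle: white plastic tube standing on end on the table, 44 mm outside diameter, 45 mm high, with a 26 mm bore right through, about 55 g. Origin: centre of its lower end; z along its axis, up.
- sleeve_narrow: Core sleeve that does not fit: the same white tube outside (44 mm diameter, 45 mm high) but with a 14 mm bore, about 75 g, standing on end on the table. Origin: centre of its lower end; z along its axis, up.
- stand: Stylus block, fixed: wooden block 60 x 60 x 66 mm high with a vertical 10 mm hole through its centre, in which the stylus stands. Origin: centre of its underside, z up.
- stylus: Stylus, 130 mm long, about 35 g, standing tip down in the block. From the tip up: steel shank, 6 mm diameter, to 60 mm; black collar, 20 mm diameter, 60 to 64 mm; round black handle, 14 mm diameter, 64 to 130 mm. The collar rests on the block, so the tip starts 6 mm above the table and the whole handle stands clear. Origin: the tip; z along its axis towards the handle.
- stylus_tip (a point): The stylus's tip, same point as its origin.
- tube_rack: Bystander: white rack 200 x 105 mm with red-capped sample tubes, 113 mm high overall. Origin: centre of its underside.
- flask: Bystander: black drinking flask, 70 mm in diameter, 170 mm high. Origin: centre of its underside.
- label_roll: Bystander: white label roll lying flat, 100 mm in diameter, 28 mm high, 40 mm bore. Origin: centre of its underside.
- pen_jar: Bystander: clear jar with pens, 76 mm in diameter, 95 mm high (pens reach 145 mm). Origin: centre of its underside.

How it is judged:
On the way, in this order (a step that is already met when the one before it is completed fails the run):
1. the sleeve that fits is fully home on the spindle and released (horizontal distance between sleeve_wide and spindle_foot below 0.005 m and z of sleeve_wide in the frame of labeller between 0.066 and 0.074 m and angle between sleeve_wide's own z axis and vertical below 0.08 rad and contact force between the fingers and sleeve_wide below 0.1 N), for 0.2 s.
2. the gripped stylus, through the hole, holds the button down (value of joint cal_button above 0.003 m and contact force between stylus and labeller above 2 N and z of stylus_tip in the frame of aperture below -0.017 m and horizontal distance between stylus_tip and aperture below 0.0075 m and contact force between the fingers and stylus above 3 N and contact force between each of the arm, the fingers and labeller below 0.5 N), for 0.3 s.
At the end, for the whole second after the job is handed in: Wide-bore sleeve released, upright round the spindle, within 4 mm of the deck and 5 mm of the axis; narrow one upright on the table; stylus gripped, tip 17 mm or more down the hole, pressing over 2 N, button over 3 mm down; the robot itself off the labeller (all of step 1 and all of step 2 and height (world z) of sleeve_narrow below 0.004 m and angle between sleeve_narrow's own z axis and vertical below 0.1 rad); the arm keeps its last pose, push and grip.
It fails at once if the button is pressed before the sleeve is on the spindle (value of joint cal_button above 0.003 m and not (horizontal distance between sleeve_wide and spindle_foot below 0.005 m and z of sleeve_wide in the frame of labeller between 0.066 and 0.074 m and angle between sleeve_wide's own z axis and vertical below 0.08 rad)).
It fails at once if the tube rack is pushed or tipped (distance of tube_rack from where it was at the start of the episode above 0.02 m or angle between tube_rack's own z axis and vertical above 0.2 rad).
It fails at once if the flask is pushed or tipped (distance of flask from where it was at the start of the episode above 0.02 m or angle between flask's own z axis and vertical above 0.2 rad).
It fails at once if the label roll is pushed or tipped (distance of label_roll from where it was at the start of the episode above 0.02 m or angle between label_roll's own z axis and vertical above 0.2 rad).
It fails at once if the pen jar is pushed or tipped (distance of pen_jar from where it was at the start of the episode above 0.02 m or angle between pen_jar's own z axis and vertical above 0.2 rad).
It also fails if it takes over 54 s, if anything falls off the work surface, if the arm or the gripper's body presses on something with over 40 N, if the wrist force passes 120 N, or if a joint passes its speed limit or range.

ROBOT

A 6-joint arm with a two-finger parallel gripper is mounted at the origin on the work surface. World frame = base frame: x ahead of the robot, y to its left, z up, the work surface at z = 0. Lengths are in m, angles in rad, forces in N, time in s.
With the tool pointing down it reaches from about 0.35 to 0.975 m from the base axis. Payload 4.9 kg.
Tool frame: the origin (TCP) lies at the very end of the fingers, on their centre line; the grasp point (between the pads) lies ctrl.grip_point_offset behind it (ctrl.grip_point_offset is the distance from the TCP to the grasp point, in m); z points along the fingers, y is the line along which they close (so a half turn about z gives the same grasp; the last joint's range is limited). The gripper opens to 85 mm and grips with 20 to 120 N. Pads are 22 mm wide; open, the fingers measure 114 mm over their backs; the gripper's body (76 mm by 85 mm) begins 54 mm behind the grasp point. The pads swing forward as they close: fully open they stand 13 mm farther back than shut.
Start: joints at [1.209, 0.053, 1.613, -0, 1.476, -0.119], TCP at [0.15, 0.607, 0.231] pointing down, gripper open.
Joint ranges: [-3.01, 3.01], [-1.01, 2.22], [0.06, 2.58], [-1.02, 4.17], [0.09, 2.62], [-3.14, 3.14]. Speed limits (rad/s): [2.57, 2.57, 3.14, 3.14, 3.14, 3.14].

INTERFACE

Orientations are given as a rotation vector (axis times angle).
In Python, from station import ctrl gives the robot as it stands. The module is installed in compiled form; this text tells all that it offers.
- The arm moves only by the tool drive_tool, never from a script. Its argument "steps" is a list of rows, each an object with "translation": the shift along the tool's x, y, z normalised to -1 to 1, where 1 is 4 cm, a list of three; "angular": the turn, a rotation vector about the tool's x, y, z normalised to -1 to 1, where 1 is 8 degrees, a list of three; "gripper": the opening, from 0 (shut) to 1 (fully open). In form: [{"translation": [dx, dy, dz], "angular": [wx, wy, wz], "gripper": gripper}, ...]. A call has 1 to 8 rows; each row shifts and turns the commanded pose from where the row before left it, along the tool's axes as they then stand; what a row does not reach is not made up. A row lasts 1/8 s, in which the tool goes at most 62.5 mm and 10.7 degrees, less where a joint would pass 70% of its speed; a pose out of reach is approached as far as the arm can. A call with a number of a shift or a turn outside -1 to 1 is refused whole. A call with a gripper value outside its range is refused whole. The fingers move at their own pace and stop on an object; "force" is the grip in N (left out, the last holds). Time passes only in rows, so rows that do not move let the fingers close. It gives the time, the measured TCP pose, the force, the opening and the grip force at its end, in the units of the state.
- ctrl.get_obs(): the state, without advancing time (a new reading comes with each control period).
- ctrl.get_image(name): name is "scene" or "top"; returns a dict with "color" (400x640x3 uint8, red, green, blue), "depth" (400x640 float32, m along the optical axis (not along the pixel's ray), 0 where there is no reading), "fx", "fy", "cx", "cy" (pixels), "R" (3x3) and "t" (3): a world point X has camera coordinates R X + t. Camera axes: x right, y down, z forward; pixel columns grow to the right and rows downward; lengths in m; the calibration is good to about 2 mm. A picture is of the moment at which its call begins.
- ctrl.finish_job(): hands the job in; it is judged then, once.
The state is a dict: "t": time; "q": joint angles; "dq": joint speeds; "effort": joint torques, N m; "tool_pos": TCP position; "tool_rot": TCP orientation; "contact_force": force on the tool from outside, world axes, zero at the start; "wrist_torque": the same for the moment, N m; "opening": finger opening in m; "grip_force": force on a finger pad.
Only numpy, scipy, OpenCV 4.12 (cv2) and the standard library are available. Lean on these libraries where they do the work, as an engineer would, in place of code of your own. Each camera call takes 0.05 s, during which the arm holds its last target. There are 200 camera calls.

## Working session

There is one attempt and no reset: what is moved stays moved. The work goes in short steps, Python scripts to look and compute and a tool call to move; the robot and the scene stay as the last step left them, time stands still between calls to the robot, and variables do not carry over. Pictures are saved under pics/ and viewed, at most 10 in all, crops included, and the job is handed in when it is done.

Besides the shell and the picture viewer there is one more tool, called after "Emit:" by a JSON object that holds its "fn" and its "kwargs", one argument or row to a line. drive_tool: Moves the arm, as the interface text tells. Its arguments: {"type":"object","properties":{"steps":{"type":"array"},"force":{"type":"number"}},"required":["steps"]}

```bash
mkdir -p pics; python3 - <<'E'
from station import ctrl
import numpy as np,cv2
o=ctrl.get_obs();print({k:np.round(v,4) for k,v in o.items()},ctrl.grip_point_offset)
for n in("top","scene"):
    im=ctrl.get_image(n);np.savez(f"{n}.npz",**im)
    cv2.imwrite(f"pics/{n}0.png",im["color"][:,:,::-1])
    print(n,im["fx"],im["cx"],im["cy"],np.round(im["R"],3),im["t"])
E
```

```text
{'t': np.float64(0.0), 'q': array([ 1.209 ,  0.0533,  1.6144, -0.    ,  1.476 , -0.119 ]), 'dq': array([-0.0015, -0.0001,  0.0005,  0.001 , -0.0014, -0.0012]), 'effort': array([ 2.60000e-03, -3.93673e+01, -3.70187e+01,  1.00000e-04,
        6.80000e-03,  0.00000e+00]), 'tool_pos': array([0.15  , 0.6061, 0.23  ]), 'tool_rot': array([-0.3804, -3.118 ,  0.0032]), 'contact_force': array([ 6.825e-01, -1.123e-01,  4.000e-04]), 'wrist_torque': array([0.0005, 0.025 , 0.0314]), 'grip_force': np.float64(0.0), 'opening': np.float64(0.0852)} 0.0187
top 476.32405526001247 315.4380835425108 200.4833637607043 [[-0.068 -0.998  0.003]
 [-0.974  0.066 -0.216]
 [ 0.215 -0.017 -0.976]] [0.03669191 0.62117302 1.51177008]
scene 497.69019883683353 315.96317076432956 199.774456509322 [[-0.495  0.869  0.012]
 [ 0.726  0.421 -0.545]
 [-0.478 -0.261 -0.839]] [ 0.30447619 -0.39006341  1.75014553]
```

View pics/top0.png

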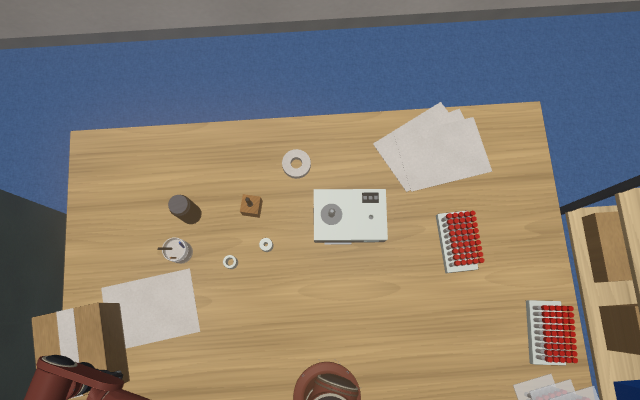

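View pics/scene0.png

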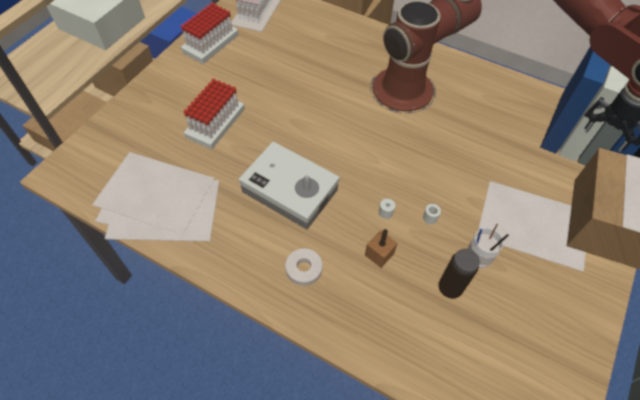

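The top view shows the wide sleeve near (230,262), the narrow sleeve near (266,244), the stylus block near (251,205), the spindle near (332,213) and the hole near (371,217). In the scene view they are at about (432,213), (387,208), (381,248), (307,185) and (271,165). Next I'll enlarge both.

```bash
python3 - <<'E'
import numpy as np,cv2
for n,(x0,y0,w,h) in {"top":(215,180,190,100),"scene":(235,135,210,140)}.items():
    c=np.load(n+".npz")["color"][y0:y0+h,x0:x0+w,::-1]
    k=4 if n=="top" else 3.8
    cv2.imwrite(f"pics/{n}c.png",cv2.resize(c,None,fx=k,fy=k,interpolation=cv2.INTER_CUBIC))
E
```

```text
(no output)
```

View pics/topc.png

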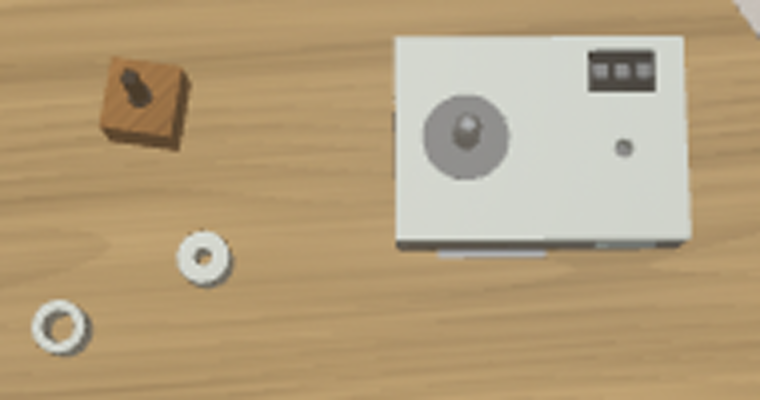

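View pics/scenec.png

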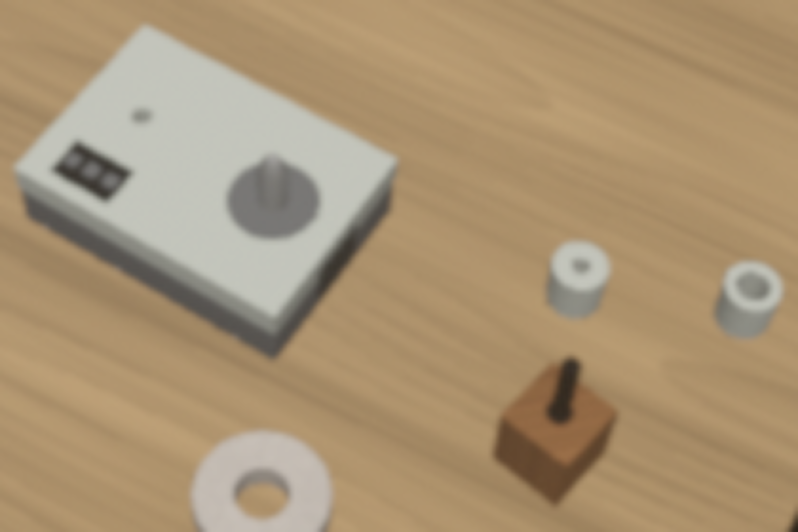

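In the top crop, the deck corners are (395,37), (684,37), (691,241) and (396,241). The disc is centred at (466,137), the hole at (624,148), the wide sleeve's rim at (60,326) and the narrow one's at (204,257), with the stylus top at (129,75). In the scene crop, the deck corners are (147,24), (397,160), (274,320) and (15,170). The disc is at (273,200), the hole at (142,116), the wide rim at (752,288), the narrow rim at (580,266) and the stylus top at (571,362).

```bash
cat > h.py <<'E'
import numpy as np
from scipy.optimize import least_squares
C={n:dict(np.load(n+".npz")) for n in("top","scene")}
crop={"top":(215,180,4),"scene":(235,135,3.8)}
def px(n,u,v):
    x,y,k=crop[n];return np.array([(u+.5)/k-.5+x,(v+.5)/k-.5+y])
def proj(n,X):
    c=C[n];p=c["R"]@X+c["t"];return np.array([c["fx"]*p[0]/p[2]+c["cx"],c["fy"]*p[1]/p[2]+c["cy"]])
def plane(n,uv,z):
    c=C[n];d=c["R"].T@np.array([(uv[0]-c["cx"])/c["fx"],(uv[1]-c["cy"])/c["fy"],1]);o=-c["R"].T@c["t"]
    return (o+d*(z-o[2])/d[2])[:2]
E
python3 - <<'E'
from h import *
P=dict(wide=((60,326),(752,288),.045),narrow=((204,257),(580,266),.045),stylus=((129,75),(571,362),.135),disc=((466,137),(273,200),.07),hole=((624,148),(142,116),.07))
for k,(a,b,z) in P.items(): print(k,np.round([plane("top",px("top",*a),z),plane("scene",px("scene",*b),z)],4).tolist())
S=dict(top=[(112,57),(187,69),(174,139),(101,128)],scene=[None,(617,414),(565,466),(502,416)])
print("stand",np.round([plane("top",px("top",*q),.066) for q in S["top"]],4).tolist(),[np.round(plane("scene",px("scene",*q),.066),4).tolist() for q in S["scene"][1:]])
L=[(.085,.12),(.085,-.12),(-.085,-.12),(-.085,.12)]
# top: TL,TR,BR,BL ; scene order for the same corners
T=[(395,37),(684,37),(691,241),(396,241)];Sc=[(274,320),(15,170),(147,24),(397,160)]
def model(p,l):
    c,s=np.cos(p[2]),np.sin(p[2]);return np.array([p[0]+c*l[0]-s*l[1],p[1]+s*l[0]+c*l[1],.07])
for use in(("top",),("scene",),("top","scene")):
    def f(p):
        r=[]
        for n,Q,d,h in(("top",T,(466,137),(624,148)),("scene",Sc,(273,200),(142,116))):
            if n in use:
                for l,q in list(zip(L,Q))+[((0,.062),d),((-.01,-.068),h)]: r.append(proj(n,model(p,l))-px(n,*q))
        return np.ravel(r)
    s=least_squares(f,[.6,0,0]);print(use,s.x.round(4),"rms",np.sqrt(np.mean(s.fun**2)).round(2),"spindle",model(s.x,(0,.062)).round(4),"hole",model(s.x,(-.01,-.068)).round(4))
E
```

```text
wide [[0.4434, 0.2881], [0.4468, 0.2872]]
narrow [[0.4921, 0.1681], [0.4941, 0.1665]]
stylus [[0.6289, 0.2125], [0.6252, 0.2084]]
disc [[0.5732, -0.0538], [0.5732, -0.0564]]
hole [[0.5553, -0.1827], [0.5559, -0.1846]]
stand [[0.6614, 0.2349], [0.647, 0.1731], [0.5885, 0.1864], [0.6018, 0.2461]] [[0.6073, 0.2457], [0.6628, 0.2313], [0.6495, 0.1757]]
('top',) [ 0.5687 -0.1157 -0.0659] rms 0.15 spindle [ 0.5728 -0.0538  0.07  ] hole [ 0.5543 -0.1829  0.07  ]
('scene',) [ 0.5701 -0.1171 -0.0662] rms 0.3 spindle [ 0.5742 -0.0552  0.07  ] hole [ 0.5557 -0.1843  0.07  ]
('top', 'scene') [ 0.5695 -0.1165 -0.0661] rms 0.33 spindle [ 0.5736 -0.0546  0.07  ] hole [ 0.555  -0.1837  0.07  ]
```

Emit:
{"fn": "drive_tool", "kwargs": {
  "steps": [
    {"translation": [0,0,0],"angular": [0,0,-0.87],"gripper": 1},
    {"translation": [0,0,0],"angular": [0,0,-0.87],"gripper": 1},
    {"translation": [-0.92,-1,0],"angular": [0,0,0],"gripper": 1},
    {"translation": [-0.92,-1,0],"angular": [0,0,0],"gripper": 1},
    {"translation": [-0.92,-1,0],"angular": [0,0,0],"gripper": 1},
    {"translation": [-0.92,-1,0],"angular": [0,0,0],"gripper": 1},
    {"translation": [-0.92,-1,0],"angular": [0,0,0],"gripper": 1},
    {"translation": [-0.92,-1,0],"angular": [0,0,0],"gripper": 1}
  ]
}}

```text
t: 1.1
tool_pos: [0.3718, 0.3651, 0.2309]
tool_rot: [0.0, -3.141, 0.0]
contact_force: [-0.1, 0.5, 1.0]
opening: 0.0853
grip_force: 0.0
```

Emit:
{"fn": "drive_tool", "kwargs": {
  "steps": [
    {"translation": [-0.93,-0.99,0],"angular": [0,0,0],"gripper": 1},
    {"translation": [-0.93,-0.99,0],"angular": [0,0,0],"gripper": 1},
    {"translation": [0,0,1],"angular": [0,0,0],"gripper": 1},
    {"translation": [0,0,1],"angular": [0,0,0],"gripper": 1},
    {"translation": [0,0,1],"angular": [0,0,0],"gripper": 1},
    {"translation": [0,0,0.8],"angular": [0,0,0],"gripper": 1},
    {"translation": [0,0,0],"angular": [0,0,0],"gripper": 1},
    {"translation": [0,0,0],"angular": [0,0,0],"gripper": 1}
  ]
}}

```text
t: 2.1
tool_pos: [0.4462, 0.2878, 0.0805]
tool_rot: [-0.0, 3.14, 0.001]
contact_force: [-0.4, -0.1, 1.0]
opening: 0.0855
grip_force: 0.0
```

Emit:
{"fn": "drive_tool", "kwargs": {
  "steps": [
    {"translation": [0,0,0.9],"angular": [0,0,0],"gripper": 1},
    {"translation": [0,0,0.8],"angular": [0,0,0],"gripper": 1},
    {"translation": [0,0,0],"angular": [0,0,0],"gripper": 0.3},
    {"translation": [0,0,0],"angular": [0,0,0],"gripper": 0.3},
    {"translation": [0,0,0],"angular": [0,0,0],"gripper": 0.3},
    {"translation": [0,0,0],"angular": [0,0,0],"gripper": 0.3}
  ],
  "force": 30
}}

```text
t: 2.85
tool_pos: [0.4476, 0.2885, 0.0142]
tool_rot: [-0.0, 3.137, 0.003]
contact_force: [-0.3, -0.2, 6.6]
opening: 0.0426
grip_force: 31.1
```

Emit:
{"fn": "drive_tool", "kwargs": {
  "steps": [
    {"translation": [0,0,-0.5],"angular": [0,0,0],"gripper": 0.3},
    {"translation": [0,0,-1],"angular": [0,0,0],"gripper": 0.3},
    {"translation": [0,0,-1],"angular": [0,0,0],"gripper": 0.3},
    {"translation": [0,0,-1],"angular": [0,0,0],"gripper": 0.3},
    {"translation": [0,0,-1],"angular": [0,0,0],"gripper": 0.3},
    {"translation": [0,0,0],"angular": [0,0,0],"gripper": 0.3},
    {"translation": [0,0,0],"angular": [0,0,0],"gripper": 0.3}
  ]
}}

```text
t: 3.72
tool_pos: [0.4451, 0.2873, 0.1908]
tool_rot: [0.0, -3.141, 0.0]
contact_force: [-0.3, 0.8, -0.5]
opening: 0.0429
grip_force: 30.8
```

```bash
python3 - <<'E'
from station import ctrl
import numpy as np,cv2
o=ctrl.get_obs();print(o["tool_pos"],o["tool_rot"],o["contact_force"],o["opening"],o["grip_force"])
a=ctrl.get_image("scene")["color"][120:300,330:560,::-1]
cv2.imwrite("pics/s1.png",cv2.resize(a,None,fx=3.3,fy=3.3,interpolation=cv2.INTER_CUBIC))
E
```

```text
[0.44513281 0.28731271 0.19084213] [ 2.59241069e-04 -3.14115607e+00  3.75396547e-04] [-0.25842651  0.80979322 -0.48995054] 0.042927125131576836 30.763538237661123
```

View pics/s1.png

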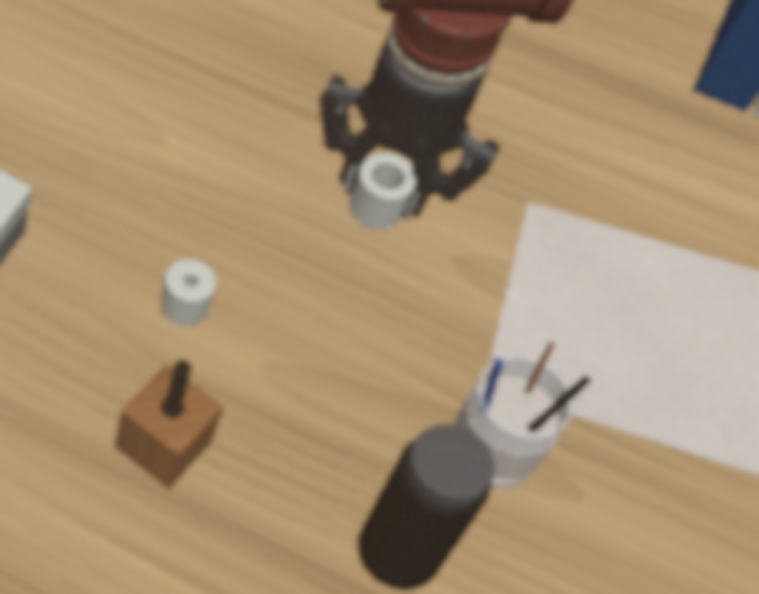

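The picture shows the wide sleeve upright between the pads, with its rim centred at about (388,178) in the crop. I'll measure its offset from the TCP.

```bash
python3 - <<'E'
from h import *
for z in(.2196,.2216,.2236):print(plane("scene",(388.5/3.3-.5+330,178.5/3.3-.5+120),z))
E
```

```text
[0.44314703 0.28721228]
[0.44475051 0.28734567]
[0.44635399 0.28747905]
```

Emit:
{"fn": "drive_tool", "kwargs": {
  "steps": [
    {"translation": [-0.36,-0.95,0],"angular": [0,0,0],"gripper": 0.3},
    {"translation": [-0.36,-0.95,0],"angular": [0,0,0],"gripper": 0.3},
    {"translation": [-0.36,-0.95,0],"angular": [0,0,0],"gripper": 0.3},
    {"translation": [-0.36,-0.95,0],"angular": [0,0,0],"gripper": 0.3},
    {"translation": [-0.36,-0.95,0],"angular": [0,0,0],"gripper": 0.3},
    {"translation": [-0.36,-0.95,0],"angular": [0,0,0],"gripper": 0.3},
    {"translation": [-0.36,-0.95,0],"angular": [0,0,0],"gripper": 0.3},
    {"translation": [-0.36,-0.95,0],"angular": [0,0,0],"gripper": 0.3}
  ]
}}

```text
t: 4.78
tool_pos: [0.56, -0.0176, 0.1889]
tool_rot: [-0.0, -3.138, -0.001]
contact_force: [0.6, 0.8, -0.7]
opening: 0.043
grip_force: 30.8
```

Emit:
{"fn": "drive_tool", "kwargs": {
  "steps": [
    {"translation": [-0.35,-0.95,0],"angular": [0,0,0],"gripper": 0.3},
    {"translation": [0,0,0.5],"angular": [0,0,0],"gripper": 0.3},
    {"translation": [0,0,0.4],"angular": [0,0,0],"gripper": 0.3},
    {"translation": [0,0,0],"angular": [0,0,0],"gripper": 0.3},
    {"translation": [0,0,0],"angular": [0,0,0],"gripper": 0.3}
  ]
}}

```text
t: 5.4
tool_pos: [0.5745, -0.0536, 0.1551]
tool_rot: [0.002, -3.141, -0.0]
contact_force: [0.4, 0.3, 1.1]
opening: 0.0428
grip_force: 30.9
```

```bash
python3 - <<'E'
from station import ctrl
import numpy as np,cv2
o=ctrl.get_obs();print(o["tool_pos"],o["tool_rot"],o["contact_force"],o["opening"],o["grip_force"])
a=ctrl.get_image("scene")["color"][110:240,225:395,::-1]
cv2.imwrite("pics/s2.png",cv2.resize(a,None,fx=4.5,fy=4.5,interpolation=cv2.INTER_CUBIC))
E
```

```text
[ 0.57454225 -0.05358739  0.15514657] [ 2.30452139e-03 -3.14126998e+00 -1.87976270e-04] [0.37857498 0.32216153 1.08337649] 0.042849110665447214 30.85115047171712
```

View pics/s2.png

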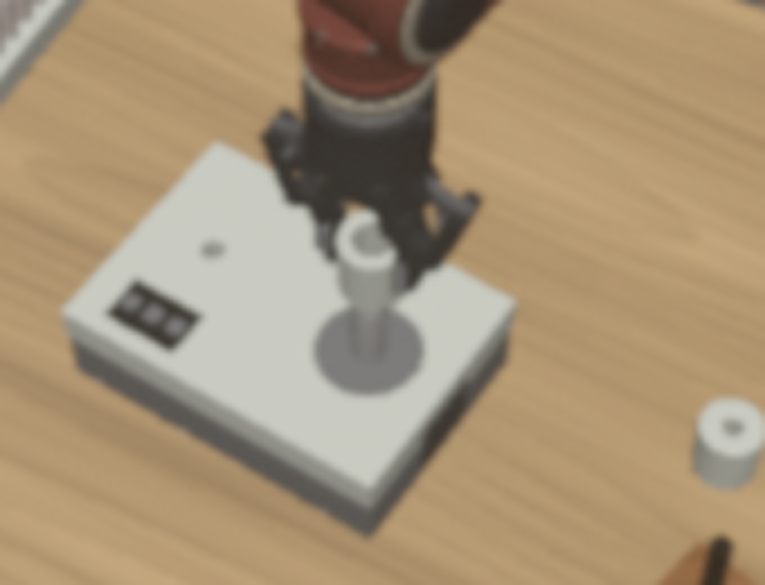

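The sleeve is upright just above the spindle. In the crop its rim centre is at about (368,240) and the disc centre at (369,350).

```bash
python3 - <<'E'
from h import *
f=lambda u,v:((u+.5)/4.5-.5+225,(v+.5)/4.5-.5+110)
print(plane("scene",f(368,240),.186),plane("scene",f(369,350),.07))
E
```

```text
[ 0.57348843 -0.05591703] [ 0.57336597 -0.05582059]
```

Emit:
{"fn": "drive_tool", "kwargs": {
  "steps": [
    {"translation": [0,0,0.3],"angular": [0,0,0],"gripper": 0.3},
    {"translation": [0,0,0.3],"angular": [0,0,0],"gripper": 0.3},
    {"translation": [0,0,0.3],"angular": [0,0,0],"gripper": 0.3},
    {"translation": [0,0,0],"angular": [0,0,0],"gripper": 0.3}
  ]
}}

```text
t: 5.95
tool_pos: [0.5748, -0.0547, 0.118]
tool_rot: [0.0, -3.142, 0.0]
contact_force: [3.5, -1.2, -1.8]
opening: 0.0428
grip_force: 31.0
```

Emit:
{"fn": "drive_tool", "kwargs": {
  "steps": [
    {"translation": [-0.02,0,0.3],"angular": [0,0,0],"gripper": 0.3},
    {"translation": [0,0,0.3],"angular": [0,0,0],"gripper": 0.3},
    {"translation": [0,0,0.2],"angular": [0,0,0],"gripper": 0.3},
    {"translation": [0,0,0],"angular": [0,0,0],"gripper": 0.3},
    {"translation": [0,0,0],"angular": [0,0,0],"gripper": 0.3}
  ]
}}

```text
t: 6.58
tool_pos: [0.5753, -0.0544, 0.0873]
tool_rot: [0.0, -3.141, -0.0]
contact_force: [0.8, 0.6, -0.1]
opening: 0.0429
grip_force: 31.1
```

Emit:
{"fn": "drive_tool", "kwargs": {
  "steps": [
    {"translation": [0,0,0.06],"angular": [0,0,0],"gripper": 0.3},
    {"translation": [0,0,0],"angular": [0,0,0],"gripper": 0.3},
    {"translation": [0,0,0],"angular": [0,0,0],"gripper": 0.3}
  ]
}}

```text
t: 6.95
tool_pos: [0.5755, -0.0544, 0.085]
tool_rot: [0.0, -3.142, -0.0]
contact_force: [-1.0, -0.5, -0.5]
opening: 0.0428
grip_force: 31.1
```

Emit:
{"fn": "drive_tool", "kwargs": {
  "steps": [
    {"translation": [0,0,0],"angular": [0,0,0],"gripper": 1},
    {"translation": [0,0,0],"angular": [0,0,0],"gripper": 1},
    {"translation": [0,0,0],"angular": [0,0,0],"gripper": 1},
    {"translation": [0,0,0],"angular": [0,0,0],"gripper": 1},
    {"translation": [0,0,-0.5],"angular": [0,0,0],"gripper": 1},
    {"translation": [0,0,-1],"angular": [0,0,0],"gripper": 1},
    {"translation": [0,0,-1],"angular": [0,0,0],"gripper": 1},
    {"translation": [0,0,-1],"angular": [0,0,0],"gripper": 1}
  ]
}}

```text
t: 7.95
tool_pos: [0.5758, -0.0545, 0.228]
tool_rot: [-0.0, 3.14, -0.001]
contact_force: [-0.8, 0.6, -0.1]
opening: 0.0855
grip_force: 0.0
```

Emit:
{"fn": "drive_tool", "kwargs": {
  "steps": [
    {"translation": [-0.18,0.95,0],"angular": [0,0,0],"gripper": 1},
    {"translation": [-0.18,0.95,0],"angular": [0,0,0],"gripper": 1},
    {"translation": [-0.18,0.95,0],"angular": [0,0,0],"gripper": 1},
    {"translation": [-0.18,0.95,0],"angular": [0,0,0],"gripper": 1},
    {"translation": [-0.18,0.95,0],"angular": [0,0,0],"gripper": 1},
    {"translation": [-0.18,0.95,0],"angular": [0,0,0],"gripper": 1},
    {"translation": [-0.18,0.92,0],"angular": [0,0,0],"gripper": 1},
    {"translation": [0,0,0],"angular": [0,0,0],"gripper": 1}
  ]
}}

```text
t: 8.95
tool_pos: [0.6262, 0.2126, 0.2265]
tool_rot: [-0.005, 3.14, 0.001]
contact_force: [-0.3, -0.3, 0.1]
opening: 0.0856
grip_force: 0.0
```

```bash
python3 - <<'E'
from station import ctrl
import numpy as np,cv2
o=ctrl.get_obs();print(o["tool_pos"],o["tool_rot"],o["contact_force"],o["opening"],o["grip_force"])
k=lambda a:cv2.resize(a[:,:,::-1],None,fx=4,fy=4,interpolation=cv2.INTER_CUBIC)
t=ctrl.get_image("top")["color"];s=ctrl.get_image("scene")["color"]
cv2.imwrite("pics/s3.png",np.vstack([k(t[180:250,225:405]),k(s[140:215,235:415])]))
E
```

```text
[0.62615741 0.21259258 0.22648475] [-5.25622361e-03  3.13993780e+00  9.87944449e-04] [-0.25098194 -0.2790977   0.14674937] 0.08556343756334653 0.0
```

View pics/s3.png

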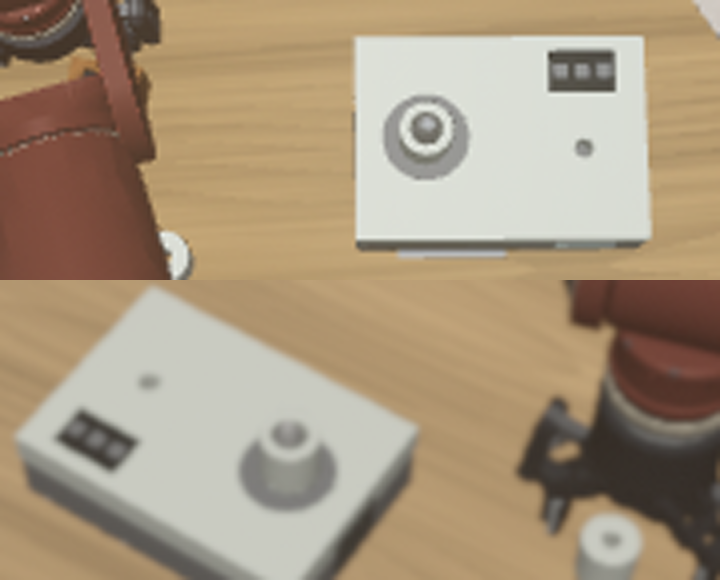

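The sleeve is seated concentrically: the spindle tip shows inside the rim at (427,125) in the top half of the picture. Next is the stylus.

Emit:
{"fn": "drive_tool", "kwargs": {
  "steps": [
    {"translation": [0,-0.03,1],"angular": [0,0,0],"gripper": 1},
    {"translation": [0,0,1],"angular": [0,0,0],"gripper": 1},
    {"translation": [0,0,1],"angular": [0,0,0],"gripper": 1},
    {"translation": [0,0,0.5],"angular": [0,0,0],"gripper": 0.7},
    {"translation": [0,0,0],"angular": [0,0,0],"gripper": 0.4},
    {"translation": [0,0,0],"angular": [0,0,0],"gripper": 0.4}
  ],
  "force": 80
}}

```text
t: 9.8
tool_pos: [0.6274, 0.2091, 0.0873]
tool_rot: [0.0, 3.138, 0.001]
contact_force: [-1.0, 0.0, 0.3]
opening: 0.0346
grip_force: 0.0
```

Emit:
{"fn": "drive_tool", "kwargs": {
  "steps": [
    {"translation": [0,0,0],"angular": [0,0,0],"gripper": 0},
    {"translation": [0,0,0],"angular": [0,0,0],"gripper": 0},
    {"translation": [0,0,0],"angular": [0,0,0],"gripper": 0},
    {"translation": [0,0,0],"angular": [0,0,0],"gripper": 0}
  ]
}}

```text
t: 10.3
tool_pos: [0.6273, 0.2094, 0.0873]
tool_rot: [-0.0, 3.138, 0.001]
contact_force: [0.5, 0.0, 5.8]
opening: 0.012
grip_force: 77.8
```

Emit:
{"fn": "drive_tool", "kwargs": {
  "steps": [
    {"translation": [0,0,-0.6],"angular": [0,0,0],"gripper": 0},
    {"translation": [0,0,-0.9],"angular": [0,0,0],"gripper": 0},
    {"translation": [0,0,-0.9],"angular": [0,0,0],"gripper": 0},
    {"translation": [0,0,-0.9],"angular": [0,0,0],"gripper": 0},
    {"translation": [0,0,-0.9],"angular": [0,0,0],"gripper": 0},
    {"translation": [0,0,0],"angular": [0,0,0],"gripper": 0}
  ]
}}

```text
t: 11.05
tool_pos: [0.6277, 0.2096, 0.2576]
tool_rot: [-0.0, 3.134, 0.003]
contact_force: [0.3, 0.4, 0.3]
opening: 0.0124
grip_force: 78.1
```

Emit:
{"fn": "drive_tool", "kwargs": {
  "steps": [
    {"translation": [0.18,-0.98,0],"angular": [0,0,0],"gripper": 0},
    {"translation": [0.18,-0.98,0],"angular": [0,0,0],"gripper": 0},
    {"translation": [0.18,-0.98,0],"angular": [0,0,0],"gripper": 0},
    {"translation": [0.18,-0.98,0],"angular": [0,0,0],"gripper": 0},
    {"translation": [0.18,-0.98,0],"angular": [0,0,0],"gripper": 0},
    {"translation": [0.18,-0.98,0],"angular": [0,0,0],"gripper": 0},
    {"translation": [0.18,-0.98,0],"angular": [0,0,0],"gripper": 0},
    {"translation": [0.18,-0.98,0],"angular": [0,0,0],"gripper": 0}
  ]
}}

```text
t: 12.05
tool_pos: [0.5672, -0.1054, 0.2508]
tool_rot: [0.0, -3.139, -0.001]
contact_force: [0.2, -0.5, -0.3]
opening: 0.0122
grip_force: 78.1
```

Emit:
{"fn": "drive_tool", "kwargs": {
  "steps": [
    {"translation": [0.18,-0.98,0],"angular": [0,0,0],"gripper": 0},
    {"translation": [0.18,-0.98,0],"angular": [0,0,0],"gripper": 0},
    {"translation": [0,0,0.9],"angular": [0,0,0],"gripper": 0},
    {"translation": [0,0,0.9],"angular": [0,0,0],"gripper": 0},
    {"translation": [0,0,0],"angular": [0,0,0],"gripper": 0},
    {"translation": [0,0,0],"angular": [0,0,0],"gripper": 0}
  ]
}}

```text
t: 12.8
tool_pos: [0.5542, -0.1828, 0.1814]
tool_rot: [-0.001, 3.141, -0.0]
contact_force: [-0.3, 0.1, -0.5]
opening: 0.0123
grip_force: 78.2
```

```bash
python3 - <<'E'
from station import ctrl
import numpy as np,cv2
o=ctrl.get_obs();print(o["tool_pos"],o["tool_rot"],o["contact_force"],o["opening"],o["grip_force"])
k=lambda a,f:cv2.resize(a[:,:,::-1],None,fx=f,fy=f,interpolation=cv2.INTER_CUBIC)
s=ctrl.get_image("scene")["color"];t=ctrl.get_image("top")["color"]
cv2.imwrite("pics/s4.png",np.hstack([k(s[100:200,215:280],6)[:600],k(t[170:270,335:400],6)]))
E
```

```text
[ 0.55419084 -0.18282484  0.18138463] [-6.60052110e-04  3.14131694e+00 -1.58748297e-04] [-0.253532    0.08183638 -0.47717456] 0.012305149002170682 78.16832900047302
```

View pics/s4.png

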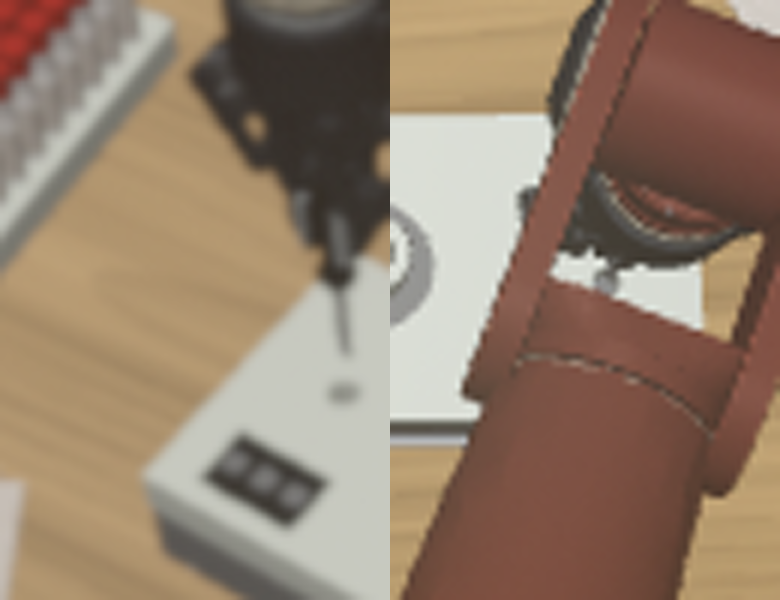

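The tip shows at about (347,355) in the left half and the hole at (343,393). The collar is at about (337,270).

```bash
python3 - <<'E'
from h import *
f=lambda u,v:((u+.5)/6-.5+215,(v+.5)/6-.5+100)
for z in(.096,.1,.104):print("tip",plane("scene",f(347,354),z))
print("hole",plane("scene",f(343,393),.07),"collar",plane("scene",f(337,270),.162))
inv=lambda uv:((uv[0]+.5-215)*6-.5,(uv[1]+.5-100)*6-.5)
for X in([.5542,-.1828,.1],[.5542,-.1828,.162],[.555,-.1837,.07]):print(inv(proj("scene",np.array(X))))
E
```

```text
tip [ 0.55072269 -0.18456235]
tip [ 0.55321432 -0.18269121]
tip [ 0.55570594 -0.18082007]
hole [ 0.55601648 -0.18542816] collar [ 0.55230362 -0.1842961 ]
(np.float64(345.7201423948238), np.float64(355.3040988787064))
(np.float64(337.521145935572), np.float64(273.9791110872899))
(np.float64(347.06751631753707), np.float64(392.98345814568523))
```

Emit:
{"fn": "drive_tool", "kwargs": {
  "steps": [
    {"translation": [-0.04,-0.04,0],"angular": [0,0,0],"gripper": 0},
    {"translation": [0,0,0.4],"angular": [0,0,0],"gripper": 0},
    {"translation": [0,0,0.3],"angular": [0,0,0],"gripper": 0},
    {"translation": [0,0,0.3],"angular": [0,0,0],"gripper": 0},
    {"translation": [0,0,0],"angular": [0,0,0],"gripper": 0}
  ]
}}

```text
t: 13.52
tool_pos: [0.5544, -0.184, 0.1387]
tool_rot: [0.0, -3.138, -0.003]
contact_force: [0.3, 1.2, -0.4]
opening: 0.0123
grip_force: 78.2
```

Emit:
{"fn": "drive_tool", "kwargs": {
  "steps": [
    {"translation": [0,0,0.08],"angular": [0,0,0],"gripper": 0},
    {"translation": [0,0,0.08],"angular": [0,0,0],"gripper": 0},
    {"translation": [0,0,0],"angular": [0,0,0],"gripper": 0},
    {"translation": [0,0,0],"angular": [0,0,0],"gripper": 0},
    {"translation": [0,0,0],"angular": [0,0,0],"gripper": 0}
  ]
}}

```text
t: 14.15
tool_pos: [0.5557, -0.1845, 0.1348]
tool_rot: [-0.0, 3.141, -0.0]
contact_force: [0.1, -0.5, -1.4]
opening: 0.0125
grip_force: 78.2
```

Emit:
{"fn": "drive_tool", "kwargs": {
  "steps": [
    {"translation": [0,0,0.06],"angular": [0,0,0],"gripper": 0},
    {"translation": [0,0,0.06],"angular": [0,0,0],"gripper": 0},
    {"translation": [0,0,0],"angular": [0,0,0],"gripper": 0},
    {"translation": [0,0,0],"angular": [0,0,0],"gripper": 0},
    {"translation": [0,0,0],"angular": [0,0,0],"gripper": 0}
  ]
}}

```text
t: 14.78
tool_pos: [0.556, -0.1847, 0.1306]
tool_rot: [-0.0, 3.14, -0.001]
contact_force: [-0.9, -0.0, 4.7]
opening: 0.0119
grip_force: 78.4
```

Emit:
{"fn": "drive_tool", "kwargs": {
  "steps": [
    {"translation": [0,0,0.05],"angular": [0,0,0],"gripper": 0},
    {"translation": [0,0,0],"angular": [0,0,0],"gripper": 0},
    {"translation": [0,0,0],"angular": [0,0,0],"gripper": 0},
    {"translation": [0,0,0],"angular": [0,0,0],"gripper": 0}
  ]
}}

```text
t: 15.28
tool_pos: [0.5562, -0.1847, 0.1291]
tool_rot: [-0.0, 3.14, -0.001]
contact_force: [-1.4, 0.5, 6.7]
opening: 0.012
grip_force: 79.3
```

Emit:
{"fn": "drive_tool", "kwargs": {
  "steps": [
    {"translation": [0,0,0.04],"angular": [0,0,0],"gripper": 0},
    {"translation": [0,0,0],"angular": [0,0,0],"gripper": 0},
    {"translation": [0,0,0],"angular": [0,0,0],"gripper": 0},
    {"translation": [0,0,0],"angular": [0,0,0],"gripper": 0}
  ]
}}

```text
t: 15.78
tool_pos: [0.5566, -0.1848, 0.1288]
tool_rot: [-0.0, 3.139, -0.001]
contact_force: [-1.8, 2.3, 12.0]
opening: 0.0121
grip_force: 79.8
```

Emit:
{"fn": "drive_tool", "kwargs": {
  "steps": [
    {"translation": [0,0,0],"angular": [0,0,0],"gripper": 0},
    {"translation": [0,0,0],"angular": [0,0,0],"gripper": 0},
    {"translation": [0,0,0],"angular": [0,0,0],"gripper": 0},
    {"translation": [0,0,0],"angular": [0,0,0],"gripper": 0}
  ]
}}

```text
t: 16.27
tool_pos: [0.5566, -0.1848, 0.1289]
tool_rot: [-0.0, 3.139, -0.001]
contact_force: [-2.1, 1.7, 11.8]
opening: 0.0119
grip_force: 79.8
```

```bash
python3 -c "
from station import ctrl
print(ctrl.finish_job())"
```

```text
the job is handed in; nothing more can be done
None
```

I handed the job in at about 16 s, well inside the 54 s limit; no verdict came back. The wide sleeve is seated on the spindle and released, the narrow one was left standing on the table, and the gripped stylus is holding the button down at about 12 N, apparently against its end stop.

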